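# Free the seized locating pin of a drill jig

### The job

The pin with the T-shaped handle has seized in its bore in the drill jig. Work it free: pull up on it while twisting it a good 30 degrees to either side of where it stands, first clockwise (seen from above), then back past the middle anticlockwise while it is part-way up but still in the bore. Draw it right out and leave it in the pale parts tray.

Things in the scene. Friction and masses are not known exactly. Their poses are not given: they have to be found in the camera images.
- t_pin: Loose 60 g steel pin; T bar 40 (own y) x 10 (own x, pinch here) x 18 mm. Origin on axis under the collar, own z up. Heights from origin: 10 mm shank with foot at -30, collar 18 mm wide 0..5, neck 10 mm wide 5..30, bar 30..48. Starts seated in one of the bores, bar in line with the bores within 6 deg. Friction: up to 20 N to pull straight, 0.1 N m to turn, for 14 mm of rise, then loose.
- bar_end (a point): Centre of one end face of the T bar, 20 mm from the pin's axis along the pin's own +y and 39 mm above its origin.
- jig: Fixed aluminium block 64 (own x) x 150 (own y) x 36 mm high; origin at the centre of its underside. Three upright blind bores, 33 mm deep, 11 mm wide, brass-rimmed, lie on its own y axis at -50, 0, +50 mm. Two hold sound pins with low round knobs (20 mm wide, 16 mm above the block), fixed; the third holds the T-handled pin with its collar on the block's top.
- tray: Pale shallow plastic parts tray, 156 mm (own x) x 211 mm (own y) x 30 mm high, fixed, open above, flared sides; floor about 4 mm above the surface, inner floor about 120 x 170 mm. Origin at the centre of its underside.
Things that resemble listed ones, but are neither listed nor needed, are in the scene too. Leave any black or pink look-alike of the t_pin alone.

How it is judged:
By the outcome, as a careful person would: the job done as asked, in the order asked, and still so for the second after the job is handed in, with the robot touching nothing.
It also fails if it takes over 51 s, if anything falls off the work surface, if the arm or the gripper's body presses on something with over 40 N, if the wrist force passes 120 N, or if a joint passes its speed limit or range.

### The arm

A 6-joint arm with a two-finger parallel gripper is mounted at the origin on a cart in front of the work surface, level with it; the furniture and walls round the work are solid. World frame = base frame: x ahead of the robot, y to its left, z up, the work surface at z = 0. Lengths are in mm, angles in rad, forces in N, time in s.
With the tool pointing down it reaches from about 350 to 875 mm from the base axis. Payload 4.2 kg.
Tool frame: the origin (TCP) lies on the mounting face of the last link; the fingertips stand 173 mm ahead of it and the grasp point (between the pads) lies 155 mm ahead of it (tcp_to_grasp is the distance from the TCP to the grasp point, in mm); z points along the fingers, y is the direction in which the jaws open and shut (so a half turn about z gives the same grasp; the last joint's range is limited). The gripper opens to 85 mm and grips with 20 to 120 N. Pads are 22 mm wide; open, the fingers measure 114 mm over their backs; the gripper's body (76 mm by 85 mm) begins 54 mm behind the grasp point. The pads swing forward as they close: fully open they stand 13 mm farther back than shut.
Start: joints at [1.444, 0.385, 0.008, 0, -1.194, -0.259], TCP at [235.155, 579.053, 404.712] pointing down, gripper open.
Joint ranges: [-3.14, 3.14], [-1.21, 2.06], [-1.07, 1.41], [-3.16, 2.05], [-2.99, -0.16], [-3.1, 3.1]. Speed limits (rad/s): [2.79, 2.79, 3.14, 3.14, 3.14, 3.14].

### API

Orientations are given as a unit quaternion [x, y, z, w].
In Python, from bench import * gives the robot as it stands. The module is installed in compiled form; this text tells all that it offers.
- The arm moves only by the tool apply_moves, never from a script. Its arguments are lists of equal length, an entry for each row: "fingers": the closure, from 0 (fully open) to 1 (shut); "dp": the shift along the world's x, y, z in cm, a list of three; "yaw": the turn about the world's z in degrees. A call has 1 to 10 rows; each row is the pose to reach, as a shift and turn from the pose measured when the call began; what a row does not reach only later rows make up. A row lasts 1/10 s, in which the tool goes at most 50 mm and 8.59 degrees, less where a joint would pass 70% of its speed; a pose out of reach is approached as far as the arm can. A call with a gripper value outside its range is refused whole. The fingers move at their own pace and stop on an object; the grip force is fixed at half the most. Time passes only in rows, so rows that repeat a pose let the fingers close. It gives the time, the measured TCP pose, the force and the opening at its end, in the units of the state.
- read_state(): the state, without advancing time (a new reading comes with each control period).
- get_image(name): name is "scene" or "top" or "wrist"; returns a dict with "color" (420x560x3 uint8, blue, green, red), "mtx" (3x3 intrinsics, pixels), "camera_from_world" (4x4, takes a point from world to camera coordinates); the wrist camera has in their place "tool_from_camera" (4x4, takes a point from camera to tool coordinates, whose origin is the TCP and whose axes are the flange's). Camera axes: x right, y down, z forward; pixel columns grow to the right and rows downward; lengths in mm; the calibration is good to about 2 mm. A picture is of the moment at which its call begins: read the wrist's pose just before it. There is no depth.
- job_done(): hands the job in, once; it reports no verdict.
The state is a dict: "clock": time; "joints": joint angles; "joint_vel": joint speeds; "joint_efforts": joint torques, N m; "position": TCP position; "ee_rot": TCP orientation; "contact_force": force on the tool from outside, world axes, zero at the start; "wrist_torque": the same for the moment, N m; "gripper_width": finger opening in mm.
Only numpy, scipy, OpenCV 4.12 (cv2) and the standard library are available. Lean on these libraries where they do the work, as an engineer would, in place of code of your own. Each camera call takes 0.05 s, during which the arm holds its last target. There are 200 camera calls.

## Working session

There is one attempt and no reset: what is moved stays moved. The work goes in short steps, Python scripts to look and compute and a tool call to move; the robot and the scene stay as the last step left them, time stands still between calls to the robot, and variables do not carry over. Pictures are saved under pics/ and viewed, about 8 in all and at most 12, crops included, and the job is handed in when it is done.

Besides the shell and the picture viewer there is one more tool, called after "Call:" as a command line: name --pt "numbers of a row" for each row, then --argument value for the rest. apply_moves: Moves the arm, as the interface text tells. Its arguments: {"type":"object","properties":{"fingers":{"type":"array","items":{"type":"number"}},"dp":{"type":"array","items":{"type":"array","items":{"type":"number"}}},"yaw":{"type":"array","items":{"type":"number"}}},"required":["fingers","dp","yaw"]}

```bash
mkdir -p pics; python3 - <<'E'
from bench import *
import cv2, pickle
s=read_state(); print({k:s[k] for k in ("clock","position","ee_rot","gripper_width","contact_force")})
for n in ("scene","top"):
    d=get_image(n); pickle.dump(d,open(n+".pkl","wb")); cv2.imwrite(f"pics/{n}0.png",d["color"])
    print(d["mtx"].tolist(), d["camera_from_world"].round(3).tolist())
E
```

```text
{'clock': 0.0, 'position': array([235.08661088, 578.87815334, 403.5962092 ]), 'ee_rot': array([ 9.81432334e-01, -1.91805455e-01, -1.54153186e-04,  1.10346337e-03]), 'gripper_width': 85.10431403595318, 'contact_force': array([-0.71817236, -0.5740453 , -0.34203921])}
[[444.99059688631763, 0.0, 281.1897251002614], [0.0, 444.99059688631763, 208.10421142073258], [0.0, 0.0, 1.0]] [[0.802, -0.596, -0.015, -422.596], [-0.353, -0.453, -0.819, 235.3], [0.481, 0.662, -0.574, 655.411], [0.0, 0.0, 0.0, 1.0]]
[[425.71563809177565, 0.0, 277.4931883405351], [0.0, 425.71563809177565, 204.98196788610178], [0.0, 0.0, 1.0]] [[-0.015, -1.0, -0.014, -11.023], [-0.998, 0.016, -0.065, 499.554], [0.065, 0.013, -0.998, 974.138], [0.0, 0.0, 0.0, 1.0]]
```

View pics/scene0.png

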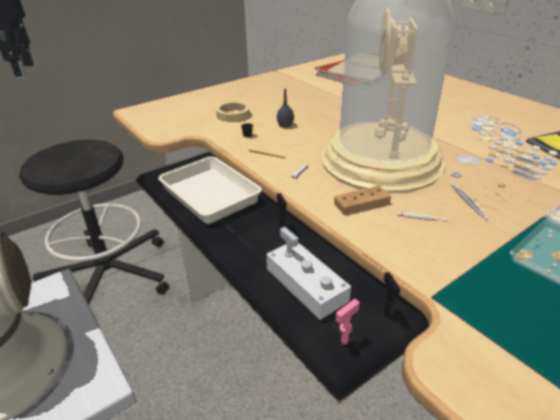

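View pics/top0.png

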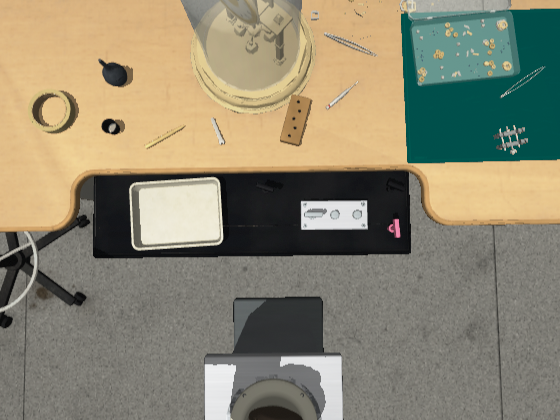

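Candidates for the T pin:
- The grey steel T in the jig, at top (315,213) and scene (289,238).
- Black look-alikes at top (270,185) and (396,185).
- A pink one at top (396,228).

By the description it is the grey one in the jig, whose other bores hold two round knobs at top (335,214) and (357,214). The tray is at top (177,213). I'll check this with a close crop.

```bash
cat > h.py <<'E'
import numpy as np
def ray(d,u,v,z):
    "pixel -> world point on plane z"
    C=d["camera_from_world"]; R=C[:3,:3]; o=-R.T@C[:3,3]
    w=R.T@np.linalg.solve(d["mtx"],[u,v,1.]); return o+w*(z-o[2])/w[2]
E
python3 - <<'E'
import cv2,pickle,numpy as np
from h import *
t=pickle.load(open("top.pkl","rb")); s=pickle.load(open("scene.pkl","rb"))
a=cv2.resize(t["color"][190:240,255:410],None,fx=5,fy=5,interpolation=cv2.INTER_CUBIC)
b=cv2.resize(s["color"][215:320,230:385],None,fx=5,fy=5,interpolation=cv2.INTER_CUBIC)[:340]
cv2.imwrite("pics/crop.png",np.vstack([a,b]))
g=t["color"].astype(int); 
m=np.uint8((g.min(2)>90)*255); m[:, :295]=0; m[:,375:]=0; m[:195]=0; m[235:]=0
c=max(cv2.findContours(m,0,2)[0],key=cv2.contourArea); r=cv2.minAreaRect(c); print("jig",r)
P=np.array([ray(t,u,v,36)[:2] for u,v in cv2.boxPoints(r)]); print(P.round(1),P.mean(0))
m=np.uint8((g.min(2)>130)*255); m[:, :125]=0; m[:,230:]=0; m[:170]=0; m[255:]=0
c=max(cv2.findContours(m,0,2)[0],key=cv2.contourArea); r=cv2.minAreaRect(c); print("tray",r)
P=np.array([ray(t,u,v,30)[:2] for u,v in cv2.boxPoints(r)]); print(P.round(1),P.mean(0))
for p in [(270,185),(396,185),(396,228)]: print(p,ray(t,*p,40).round())
E
```

```text
jig ((334.0, 214.5), (29.0, 66.0), 90.0)
[[ 508.6  -72.7]
 [ 506.2 -222.7]
 [ 440.3 -220.8]
 [ 442.6  -71.5]] [ 474.40697733 -146.92239152]
tray ((175.4491424560547, 213.26214599609375), (68.0108642578125, 91.95398712158203), 86.05481719970703)
[[556.  327.9]
 [567.2 115.2]
 [411.  105.4]
 [399.6 315.9]] [483.46681523 216.10871642]
(270, 185) [544.  -3.  40.]
(396, 185) [ 539. -288.   40.]
(396, 228) [ 442. -285.   40.]
```

View pics/crop.png

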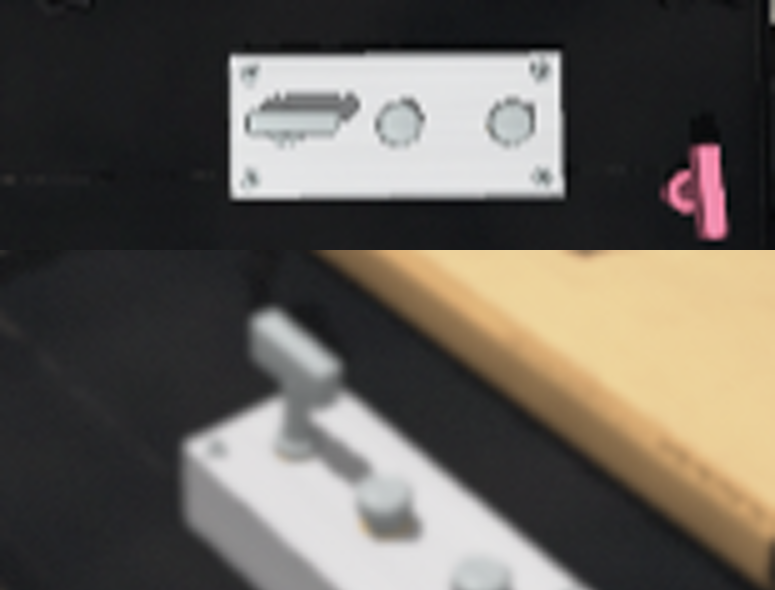

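The crop confirms it: the grey T pin sits in the leftmost bore (+y end), bar centre at about top px (313.5,214.5), with the two round knobs beside it. I'll move above it for a wrist view.

Call:
apply_moves --fingers '[0, 0, 0, 0, 0, 0, 0, 0, 0, 0]' --pt "23.9 -67.6 -3" --pt "23.9 -67.6 -3" --pt "23.9 -67.6 -3" --pt "23.9 -67.6 -3" --pt "23.9 -67.6 -3" --pt "23.9 -67.6 -3" --pt "23.9 -67.6 -3" --pt "23.9 -67.6 -3" --pt "23.9 -67.6 -3" --pt "23.9 -67.6 -3" --yaw '[-68, -68, -68, -68, -68, -68, -68, -68, -68, -68]'

```text
clock: 1.1
position: [401.5, 106.0, 383.1]
ee_rot: [-0.707, 0.708, 0.001, -0.001]
contact_force: [1.5, 0.5, -0.5]
gripper_width: 85.8
```

Call:
apply_moves --fingers '[0, 0, 0, 0, 0, 0, 0]' --pt "7.2 -20.3 -2" --pt "7.2 -20.3 -2" --pt "7.2 -20.3 -2" --pt "7.2 -20.3 -2" --pt "7.2 -20.3 -2" --pt "7.2 -20.3 -2" --pt "7.2 -20.3 -2" --yaw '[0, 0, 0, 0, 0, 0, 0]'

```text
clock: 1.8
position: [473.2, -97.2, 362.6]
ee_rot: [-0.706, 0.708, 0.001, -0.001]
contact_force: [0.4, 0.6, -0.4]
gripper_width: 85.6
```

```bash
python3 - <<'E'
from bench import *
import cv2, pickle, numpy as np
from scipy.spatial.transform import Rotation as Ro
s=read_state(); print(s["clock"],s["position"],s["ee_rot"],s["joints"].round(2) if hasattr(s["joints"],"round") else s["joints"])
d=get_image("wrist"); T=np.eye(4); T[:3,:3]=Ro.from_quat(s["ee_rot"]).as_matrix(); T[:3,3]=s["position"]
d["camera_from_world"]=np.linalg.inv(T@d["tool_from_camera"]); pickle.dump(d,open("w1.pkl","wb"))
print(d["mtx"].tolist(),d["tool_from_camera"].round(3).tolist())
cv2.imwrite("pics/w1.png",d["color"])
E
```

```text
1.8 [473.23933348 -97.21428382 362.61718826] [-0.70617893  0.70803182  0.00117794 -0.00094052] [ 0.13  0.18 -0.39 -0.   -1.   -0.14]
[[357.5677254315173, 0.0, 279.4387507413382], [0.0, 357.5677254315173, 208.38046073112386], [0.0, 0.0, 1.0]] [[0.0, -0.964, -0.268, 67.306], [1.0, 0.0, 0.0, -0.517], [-0.0, -0.268, 0.964, 31.045], [0.0, 0.0, 0.0, 1.0]]
```

View pics/w1.png

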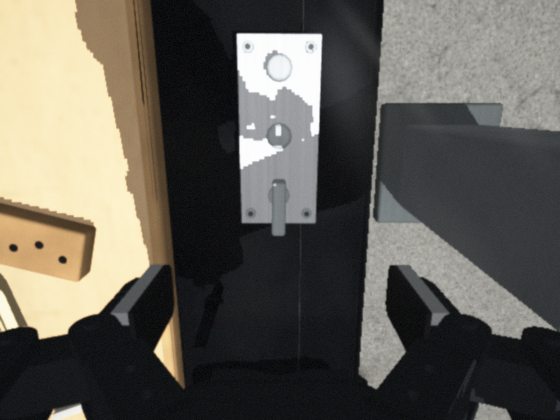

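The wrist view shows the T bar at px (279,180–236), almost vertical in the image, so it runs along world y. The knobs are at (279,135) and (279,67). I'll measure its edges.

```bash
python3 - <<'E'
import cv2,pickle,numpy as np
from h import *
d=pickle.load(open("w1.pkl","rb")); g=cv2.cvtColor(d["color"],6)
print(g[176:244:4,266:294])
cv2.imwrite("pics/w1c.png",cv2.resize(d["color"][150:250,225:335],None,fx=5,fy=5,interpolation=cv2.INTER_CUBIC))
print(ray(d,279,180,84),ray(d,279,228,84), ray(d,278.5,135,52),ray(d,279,67,52))
E
```

```text
[[157 155 152 153 153 153 154 151 151 151 149 149 150 154 154 151 153 153
  155 154 156 154 153 150 150 149 152 150]
 [158 153 150 152 154 154 140 110  96  89  92  92  94  91  92  90  89  94
  107 133 152 154 152 151 152 152 150 150]
 [154 152 151 152 152 143 133 162 187 186 146 123 122 121 118 119 121 118
  111 115 143 152 152 150 148 148 151 152]
 [153 152 148 151 139 118 104 116 123 128 132 131 130 128 127 130 129 122
  121 111 119 144 151 147 148 151 153 151]
 [155 151 138 121 122 123 110 114 124 133 129 132 131 129 129 130 129 125
  118 113 120 119 126 140 149 152 152 149]
 [155 145 131 125 124 122 109 115 125 132 130 134 129 126 127 127 128 123
  117 109 118 123 123 128 145 150 150 148]
 [155 155 144 129 125 122 108 113 126 127 132 133 127 129 130 125 127 122
  114 109 117 125 137 147 150 148 151 152]
 [154 153 148 153 155 141 116 117 124 127 134 130 131 128 129 128 130 123
  116 124 144 151 153 148 145 149 151 149]
 [156 156 152 151 150 140 120 116 124 131 133 130 129 129 126 125 127 125
  119 123 146 151 149 147 146 147 151 152]
 [157 151 151 153 154 141 122 119 128 131 134 1
[... 362 characters left out ...]
128 126 124 119
  104  68  44  44  39  38  38  36  39  36]
 [ 27  31  31  32  32  64 102 119 132 131 130 129 129 128 128 129 126 120
  101  63  33  26  28  29  28  28  29  25]
 [ 34  30  26  31  35  58 103 122 124 127 129 127 126 127 126 126 126 122
   98  63  29  28  29  26  26  29  25  28]
 [ 30  30  27  29  32  32  35  41  50  51  52  55  52  51  56  50  49  43
   32  27  28  29  29  26  25  27  29  27]
 [ 30  27  25  28  28  27  30  30  27  31  31  30  35  32  28  25  28  29
   28  25  29  28  27  31  24  27  26  24]]
[ 473.06129198 -116.40615941   84.        ] [473.1491868  -80.83768074  84.        ] [ 473.30345711 -145.26900203   52.        ] [ 472.79900226 -194.08271646   52.        ]
```

View pics/w1c.png

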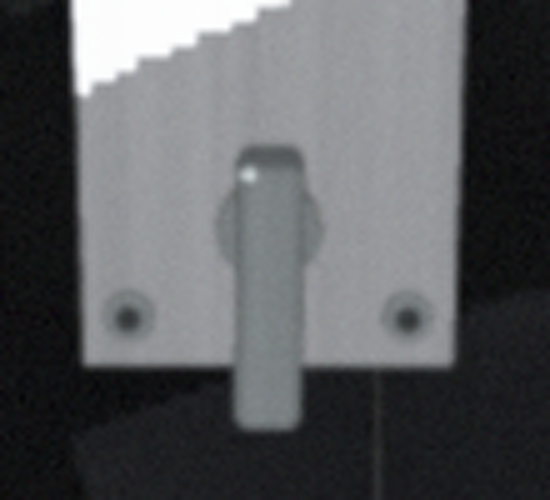

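Call:
apply_moves --fingers '[0, 0, 0, 0, 0]' --pt "0 0.15 -5" --pt "0 0.15 -10" --pt "0 0.15 -13.3" --pt "0 0.15 -13.3" --pt "0 0.15 -13.3" --yaw '[-0.6, -0.6, -0.6, -0.6, -0.6]'

```text
clock: 2.35
position: [473.7, -94.2, 230.7]
ee_rot: [-0.704, 0.71, 0.001, -0.001]
contact_force: [-0.4, 0.9, 0.7]
gripper_width: 85.3
```

Call:
apply_moves --fingers '[1, 1, 1, 1, 1, 1, 1, 1, 1, 1]' --pt "0 0 0" --pt "0 0 0" --pt "0 0 0" --pt "0 0 0" --pt "0 0 0" --pt "0 0 0" --pt "0 0 0" --pt "0 0 0" --pt "0 0 0" --pt "0 0 0" --yaw '[0, 0, 0, 0, 0, 0, 0, 0, 0, 0]'

```text
clock: 3.35
position: [473.8, -94.2, 231.2]
ee_rot: [-0.704, 0.71, 0.0, -0.001]
contact_force: [-1.4, 0.3, 6.2]
gripper_width: 8.9
```

```bash
python3 - <<'E'
import pickle
from h import *
d=pickle.load(open("w1.pkl","rb")); t=pickle.load(open("top.pkl","rb"))
print("bar ends",ray(d,279.2,183.6,84),ray(d,278.6,235.8,84)); print("collar",ray(d,278.9,195.6,41))
for u,v in((279,195.6),(278.8,66.5),(278.8,135)): print(ray(d,u,v,46))
print("top view bar",ray(t,255+292/5-.4,190+122/5-.4,84))
from bench import *
s=read_state(); print(s["position"],s["contact_force"],s["wrist_torque"],s["gripper_width"])
E
```

```text
bar ends [ 472.92666438 -113.82846286   84.        ] [473.45778641 -74.80260125  84.        ]
collar [473.10362143 -94.82105819  41.        ]
[473.02814033 -96.02010199  46.        ]
[ 472.93268744 -195.06673105   46.        ]
[ 473.06428857 -144.85544423   46.        ]
top view bar [474.15563175 -96.03144736  84.        ]
[473.8409734  -94.22222764 231.23078126] [-1.38201671  0.25409903  6.18517579] [ 0.1244858   0.43830616 -0.03078065] 8.850623924938457
```

Call:
apply_moves --fingers '[1, 1, 1, 1, 1, 1, 1, 1, 1, 1]' --pt "0 0 0.1" --pt "0 0 0.15" --pt "0 0 0.2" --pt "0 0 0.25" --pt "0 0 0.3" --pt "0 0 0.35" --pt "0 0 0.4" --pt "0 0 0.45" --pt "0 0 0.5" --pt "0 0 0.5" --yaw '[-4, -8, -12, -16, -21, -26, -31, -36, -38, -38]'

```text
clock: 4.35
position: [473.7, -94.2, 234.8]
ee_rot: [-0.434, 0.901, 0.001, -0.001]
contact_force: [3.3, 0.3, -12.6]
gripper_width: 8.9
```

```bash
cat > look.py <<'E'
from bench import *
import cv2, pickle, sys, numpy as np
from scipy.spatial.transform import Rotation as Ro
def yaw(s): return Ro.from_quat(s["ee_rot"]).as_matrix()[:2,1]
s=read_state(); y=yaw(s); print(s["clock"],s["position"],"jaw-axis deg",np.degrees(np.arctan2(y[1],y[0])),s["contact_force"],s["wrist_torque"],s["gripper_width"],np.round(s["joints"],2))
n,cam=sys.argv[1:3]; d=get_image(cam)
if cam=="wrist":
    T=np.eye(4); T[:3,:3]=Ro.from_quat(s["ee_rot"]).as_matrix(); T[:3,3]=s["position"]
    d["camera_from_world"]=np.linalg.inv(T@d["tool_from_camera"])
pickle.dump(d,open(n+".pkl","wb")); im=d["color"]
if len(sys.argv)>3:
    a,b,c,e=map(int,sys.argv[3].split(",")); im=cv2.resize(im[a:b,c:e],None,fx=4,fy=4,interpolation=cv2.INTER_CUBIC)
cv2.imwrite(f"pics/{n}.png",im)
E
python3 look.py s2 scene 185,320,230,385
```

```text
4.35 [473.7268186  -94.16491565 234.75703409] jaw-axis deg 141.43563671408958 [  3.33824754   0.26438192 -12.63292512] [-0.15495042 -1.16169834 -0.03276549] 8.874001936114343 [ 0.14  0.35 -0.55 -0.   -0.67 -0.81]
```

View pics/s2.png

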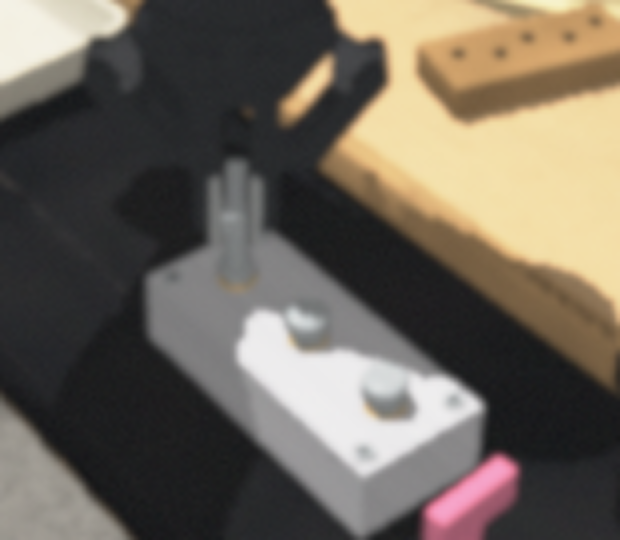

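The pads hold the bar edge-on at crop px (235,190), turned with the gripper. The jig's rim is visible at (235,280). The tool has turned 38° clockwise and risen 3.6 mm, with a 12.6 N pull. Next I'll raise it a little more and turn back anticlockwise.

Call:
apply_moves --fingers '[1, 1, 1, 1, 1, 1, 1, 1, 1, 1]' --pt "0 0 0.2" --pt "0 0 0.4" --pt "0 0 0.5" --pt "0 0 0.5" --pt "0 0 0.5" --pt "0 0 0.5" --pt "0 0 0.5" --pt "0 0 0.55" --pt "0 0 0.6" --pt "0 0 0.6" --yaw '[0, 0, 0, 5, 10, 15, 20, 26, 32, 38]'

```text
clock: 5.4
position: [473.7, -94.1, 241.9]
ee_rot: [-0.706, 0.709, 0.001, -0.001]
contact_force: [0.2, 0.2, -3.0]
gripper_width: 8.8
```

Call:
apply_moves --fingers '[1, 1, 1, 1, 1, 1, 1, 1, 1, 1]' --pt "0 0 0" --pt "0 0 0" --pt "0 0 0.05" --pt "0 0 0.1" --pt "0 0 0.1" --pt "0 0 0.15" --pt "0 0 0.2" --pt "0 0 0.2" --pt "0 0 0.2" --pt "0 0 0.2" --yaw '[5, 10, 15, 20, 25, 30, 35, 38, 39, 39]'

```text
clock: 6.4
position: [473.5, -94.2, 244.9]
ee_rot: [0.902, -0.433, -0.0, 0.001]
contact_force: [-2.0, 0.6, 1.9]
gripper_width: 8.9
```

```bash
python3 look.py s3 scene 185,320,230,385
```

```text
6.4 [473.47120013 -94.24845129 244.86497539] jaw-axis deg -141.25638373958338 [-1.98317202  0.57202875  1.90782075] [ 0.12185799  0.38550467 -0.02706483] 8.94356923937315 [ 0.14  0.34 -0.54  0.   -0.69  0.53]
```

View pics/s3.png

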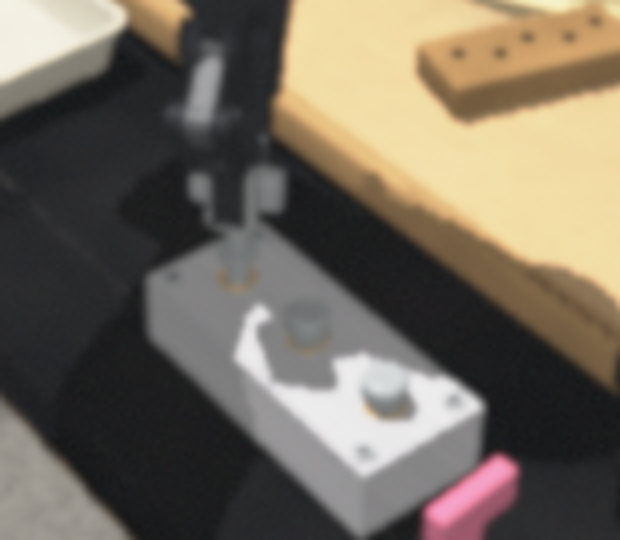

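The brass rim at crop px (237,280) is clear of the collar with the shank still in it. The pin is about 13.6 mm up and now 39° past its starting angle, anticlockwise. I'll draw it straight out.

Call:
apply_moves --fingers '[1, 1, 1, 1, 1, 1, 1]' --pt "0 0 0.8" --pt "0 0 1.6" --pt "0 0 2.6" --pt "0 0 4.5" --pt "0 0 7" --pt "0 0 9" --pt "0 0 9" --yaw '[0, 0, 0, 0, 0, 0, 0]'

```text
clock: 7.15
position: [474.3, -94.2, 338.5]
ee_rot: [0.902, -0.432, 0.003, -0.001]
contact_force: [0.8, 0.0, -0.1]
gripper_width: 8.8
```

```bash
python3 look.py s4 scene 150,290,210,365
```

```text
7.15 [474.33673642 -94.24027576 338.53988924] jaw-axis deg -141.23888057234862 [ 0.80827697  0.04645529 -0.07951353] [-0.04344149 -0.07688945  0.03178959] 8.800436336909932 [ 0.14  0.21 -0.43  0.   -0.93  0.53]
```

View pics/s4.png

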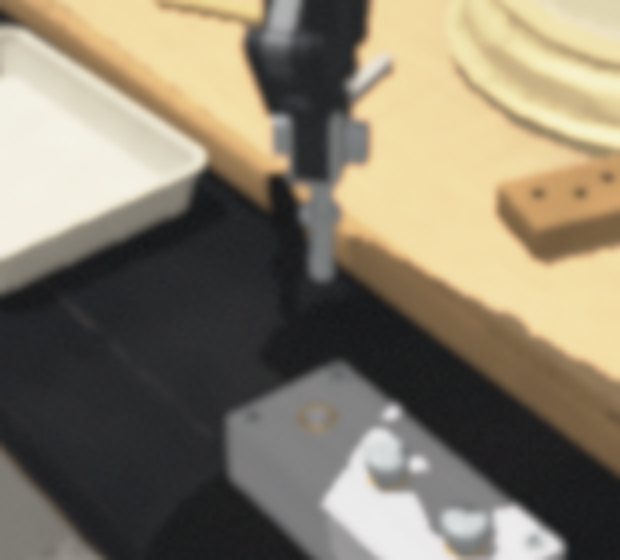

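The pin is fully out with its foot at crop px (320,275). The bore at (318,415) is empty. I'll carry it over the tray centre, with the jaws turned back along x so it would topple along the tray's long side.

Call:
apply_moves --fingers '[1, 1, 1, 1, 1, 1, 1, 1, 1, 1]' --pt "0.1 3 0" --pt "0.3 7 0" --pt "0.4 11 0" --pt "0.5 15 0" --pt "0.6 19 0" --pt "0.7 23 0" --pt "0.8 27 0" --pt "0.9 30 0" --pt "0.9 31 0" --pt "0.9 31 0" --yaw '[-5, -10, -15, -20, -25, -30, -35, -39, -39, -39]'

```text
clock: 8.2
position: [482.3, 216.6, 335.5]
ee_rot: [-0.706, 0.708, -0.001, -0.002]
contact_force: [-1.0, -0.3, -0.4]
gripper_width: 8.9
```

```bash
python3 look.py s5 scene 100,240,140,295
```

```text
8.2 [482.33954783 216.63403297 335.50860167] jaw-axis deg 179.87192408367753 [-1.03966633 -0.29642137 -0.36132808] [-0.05632071  0.02477899 -0.04656776] 8.854523955302131 [ 0.73  0.29 -0.33  0.   -0.96 -0.73]
```

View pics/s5.png

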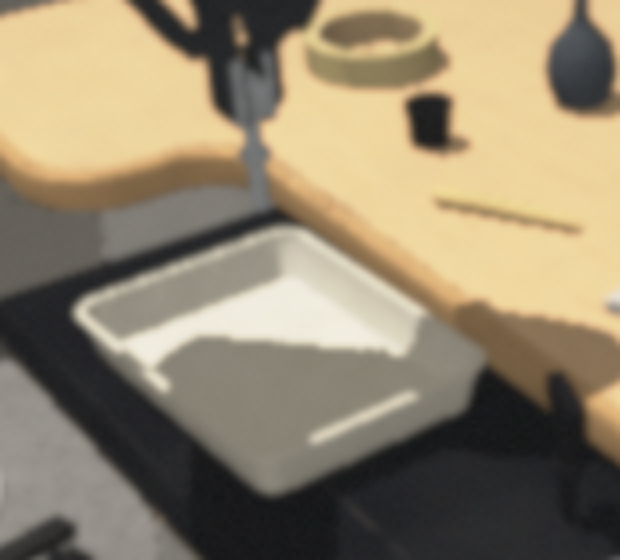

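The pin is still held, with its foot at crop px (258,200) above the tray. I'll lower it.

Call:
apply_moves --fingers '[1, 1, 1, 1, 1, 1, 1, 1]' --pt "0 0 -3" --pt "0 0 -6" --pt "0 0 -8" --pt "0 0 -9" --pt "0 0 -9.6" --pt "0 0 -10" --pt "0 0 -10.2" --pt "0 0 -10.2" --yaw '[0, 0, 0, 0, 0, 0, 0, 0]'

```text
clock: 9.05
position: [482.4, 215.6, 234.2]
ee_rot: [-0.706, 0.708, -0.001, -0.001]
contact_force: [-0.5, -0.1, 0.2]
gripper_width: 8.9
```

Call:
apply_moves --fingers '[1, 1, 1, 1]' --pt "0 0 -0.15" --pt "0 0 -0.3" --pt "0 0 -0.4" --pt "0 0 -0.4" --yaw '[0, 0, 0, 0]'

```text
clock: 9.45
position: [482.4, 215.6, 230.1]
ee_rot: [-0.706, 0.708, -0.001, -0.001]
contact_force: [-0.9, -0.1, -1.5]
gripper_width: 8.8
```

Call:
apply_moves --fingers '[0.8, 0.6, 0.4, 0.2, 0, 0, 0, 0, 0]' --pt "0 0 0" --pt "0 0 0" --pt "0 0 0" --pt "0 0 0" --pt "0 0 0" --pt "0 0 0" --pt "0 0 0" --pt "0 0 0" --pt "0 0 0" --yaw '[0, 0, 0, 0, 0, 0, 0, 0, 0]'

```text
clock: 10.35
position: [482.4, 215.6, 230.1]
ee_rot: [-0.706, 0.708, -0.001, -0.001]
contact_force: [-0.1, 0.6, 1.0]
gripper_width: 85.5
```

```bash
python3 look.py s6 scene 110,240,140,295
```

```text
10.35 [482.36088132 215.61443334 230.09451825] jaw-axis deg 179.80045524667275 [-0.09600236  0.63596583  0.95164542] [0.02793435 0.05072326 0.01862819] 85.45517815810831 [ 0.73  0.42 -0.45  0.   -0.7  -0.73]
```

View pics/s6.png

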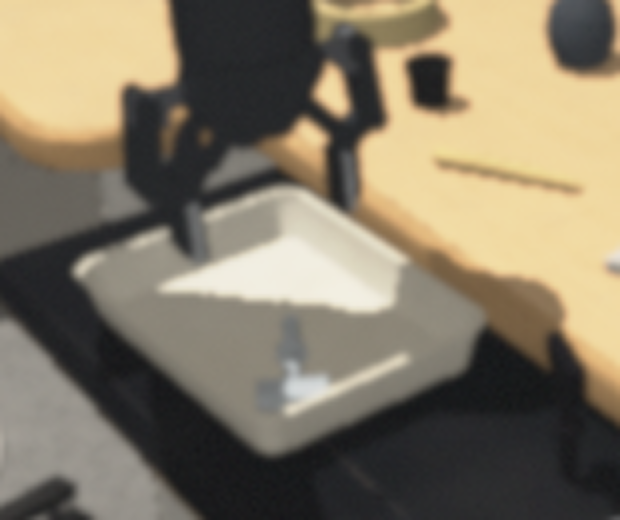

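The pin toppled and now lies in the tray, with the foot at crop px (290,320) and the bar at (290,390). I'll retreat upward and take a last look, saved as picture 10.

Call:
apply_moves --fingers '[0, 0, 0, 0, 0, 0, 0, 0, 0, 0]' --pt "0 0 4" --pt "0 0 8" --pt "0 0 12" --pt "0 0 16" --pt "0 4 17" --pt "0 8 17" --pt "-1 12 17" --pt "-2 16 17" --pt "-3 20 17" --pt "-3 20 17" --yaw '[0, 0, 0, 0, 0, 0, 0, 0, 0, 0]'

```text
clock: 11.4
position: [451.1, 419.6, 399.2]
ee_rot: [0.707, -0.707, 0.001, 0.001]
contact_force: [-0.7, -0.5, -0.2]
gripper_width: 85.1
```

```bash
python3 look.py s7 top 165,265,90,245; python3 - <<'E'
import cv2;a=cv2.imread('pics/s7.png');print(a.shape)
E
```

```text
11.4 [451.13009201 419.55581398 399.18120156] jaw-axis deg -179.9410162049786 [-0.66720858 -0.4841372  -0.22700558] [-0.09304177  0.03850987  0.0278867 ] 85.06822168986076 [ 1.01  0.37 -0.02  0.   -1.18 -1.01]
(400, 620, 3)
```

View pics/s7.png

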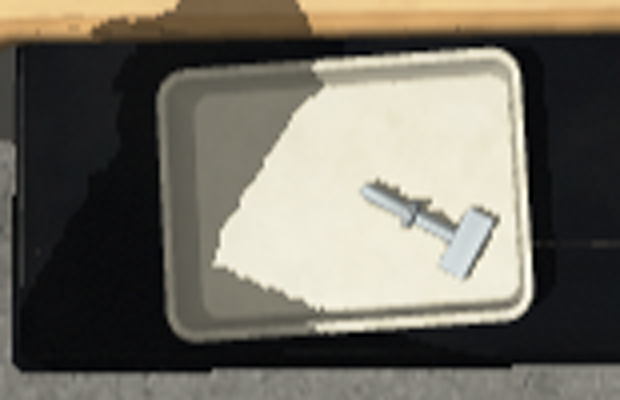

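The pin lies flat inside the tray, with its bar at crop px (470,243) and foot at (370,192). The gripper is well clear, so I'm handing in.

```bash
python3 -c "
from bench import *
print(job_done())"
```

```text
the job is handed in; nothing more can be done
None
```

The T-handled pin is out of the jig and lying flat in the pale tray; I handed the job in at about 11.5 s of the 51 s allowed.

- **Working it free:** I gripped the steel pin across its bar and pulled up while twisting 38° clockwise. I then turned it back past the middle to about 39° anticlockwise while it was 7–14 mm up and its shank still in the bore. Those angles and heights are gripper readings; in the pictures the pin turned and rose with it.
- **Drawing out and placing:** I drew it straight up, which left the bore visibly empty, carried it to the tray, set its foot on the floor and let go. It toppled over inside the tray.
- **Last checks:** The final top view shows it well inside the tray walls. The gripper was open and well clear, with contact force near zero. The largest force I read was about 13 N, read at the end of each move. I did not touch the black and pink look-alikes.
- **Small disagreements:** The views differed by 1–2 mm on the pin's position, and the opening read 8.9 mm on the 10 mm bar. Neither affected the job.

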